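# Weigh the brass lamp socket on the plate balance

## Robot

A 6-joint arm with a two-finger parallel gripper is mounted at the origin on the work surface. World frame = base frame: x ahead of the robot, y to its left, z up, the work surface at z = 0. Lengths are in m, angles in rad, forces in N, time in s.
With the tool pointing down it reaches from about 0.2 to 0.875 m from the base axis. Payload 3.4 kg.
Tool frame: the origin (TCP) lies at the very end of the fingers, on their centre line; the grasp point (between the pads) lies bot.grip_depth behind it (bot.grip_depth is the distance from the TCP to the grasp point, in m); z points along the fingers, y is the direction in which the jaws open and shut (so a half turn about z gives the same grasp; the last joint's range is limited). The gripper opens to 94 mm and grips with 3 to 60 N. Pads are 16 mm wide; open, the fingers measure 119 mm over their backs; the gripper's body (75 mm by 177 mm) begins 78 mm behind the grasp point.
Start: joints at [-1.419, 0.276, 1.505, -0, 1.361, -0.121], TCP at [0.155, -0.554, 0.205] pointing down, gripper open.
Joint ranges: [-2.89, 2.89], [-0.75, 2.08], [0.22, 2.7], [-1.18, 4.32], [0.11, 2.71], [-2.7, 2.7]. Speed limits (rad/s): [2.57, 2.57, 3.14, 3.14, 3.14, 3.14].

## Interface

Orientations are given as a unit quaternion [w, x, y, z].
In Python, from bench import bot, optics, recognise, regions_of, spot_point gives the robot as it stands.
- The arm moves only by the shell command python3 -m pendant 'ROWS' [OPENING] [FORCE]. ROWS is JSON, a list of rows, each a list of 4 numbers: the shift along the world's x, y, z normalised to -1 to 1, where 1 is 1000 mm, then the turn about the world's z normalised to -1 to 1, where 1 is 120 degrees. In form: [[x, y, z, turn], ...]. A call has 1 to 12 rows; each row is the pose to reach, as a shift and turn from the pose commanded when the call began; what a row does not reach only later rows make up. A row lasts 1/12 s, in which the tool goes at most 41.7 mm and 7.16 degrees, less where a joint would pass 70% of its speed; a pose out of reach is approached as far as the arm can. A call with a number of a shift or a turn outside -1 to 1 is refused whole. A call with a gripper value outside its range is refused whole. OPENING is the closure, from 0 (fully open) to 1 (shut), set as the call begins (- or left out, the last holds). The fingers move at their own pace and stop on an object; FORCE is the grip in N (left out, the last holds). Time passes only in rows, so rows that repeat a pose let the fingers close. It gives the time, the measured TCP pose, the force and the opening at its end, in the units of the state.
- bot.get_state(): the state, without advancing time (a new reading comes with each control period).
- optics.snapshot(name): name is "scene" or "top" or "wrist"; returns the picture (420x560x3 uint8, red, green, blue); there is no depth.
- optics.camera_model(name): a dict with "vertical_fov" (degrees; the focal length in pixels is half the picture's height over the tangent of half this angle, whatever the lens; pixels are square), "cx", "cy" (the principal point, pixels), "D" ([k1, k2, p1, p2, k3] as OpenCV has them; the pictures are not rectified), "rvec" (rotation vector, rad) and "tvec" (3), from world to camera coordinates, as OpenCV has them. Camera axes: x right, y down, z forward; pixel columns grow to the right and rows downward; lengths in m; the calibration is good to about 2 mm. A picture is of the moment at which its call begins: read the wrist's pose just before it. camera_model takes no time and is no camera call; for the wrist camera it gives the pose at the moment of the call.
- bot.sign_off(): hands the job in, once; it reports no verdict.
Trained networks look in the newest picture that a camera, given by its name, has taken for a name from the list of things; names that differ only in an ending like _2 or _b are one class to them, and where a whole thing is asked for, a point or a joint stands for the part that bears it (a point fixed in the world has none). Each returns a list of dicts, best first, with "p" (0 to 1); they miss things now and then, are a little off and sometimes report something else, mostly with a low value. They report only what shows in the picture. A call takes as long as a camera call.
- recognise(thing, camera): "location" ([x, y, z] in m, in world coordinates, good to about 4 mm: the middle of the surface that is visible of it).
- regions_of(thing, camera): "mask" (420x560 bool, what is visible of it).
- spot_point(thing, camera): "location" ([x, y, z] in m, in world coordinates, good to about 4 mm: a listed point, or the origin of a listed thing).
The state is a dict: "time_s": time; "qpos": joint angles; "joint_vel": joint speeds; "effort": joint torques, N m; "ee_pos": TCP position; "tool_rot": TCP orientation; "force": force on the tool from outside, world axes, zero at the start; "wrist_torque": the same for the moment, N m; "finger_gap": finger opening in m.
Only numpy, scipy, OpenCV 4.12 (cv2) and the standard library are available. Lean on these libraries where they do the work, as an engineer would, in place of code of your own. Each camera call takes 0.05 s, during which the arm holds its last target.

## Task

Weigh the lamp's brass socket, which already stands on one plate of the balance: gently set brass weights from the tray on the empty plate, then slide the rider along the front bar until the beam settles level by itself. Leave the socket untouched on its plate, stand the weights you do not need on their tray, handle the delicate balance lightly (never more than 15 N on it), and do not disturb the other things on the table.

Things in the scene. Friction and masses are not known exactly. Their poses are not given: they have to be found in the camera images.
- balance: two-plate balance, fixed; green base 160 x 240 x 20 mm; origin at the centre of its underside, on the table. Own y runs along the beam: socket plate at +y, empty weights plate at -y; own -x is the front (rider bar). Pivot 75 mm up. An index card stands to 145 mm, 30 mm behind the centre. Delicate: never over 15 N on it, from fingers or a weight; meet it at 20 mm/s or less
- beam (a joint): tilt, rad: 0 level; positive = weights plate high (too light there), negative = low; stops at +-0.10, starts at +0.10. Swings freely, damped, settles in 1.5 s. Between the stops 10 g surplus tilts it 0.02 to 0.04. Must end within 0.025 of 0. A black pointer meets the red mark of the white card when level (seen from the back)
- rider (a joint): how far the rider is slid from zero along the front bar towards the weights side (balance's -y), m, 0 to 0.10, hard stops; starts at 0 to 0.03. It weighs 180 g: every 10 mm counts as 15 g on the weights plate (0.10 = 150 g). It takes about 1.5 N to slide and stays where it is left; let go of it to see the true tilt
- rider_tab (a point): centre of the top of the rider's upright black tab: 10 mm thick along the bar, 20 mm across it, 38 mm tall, top 128 mm above the table when level, on a brass block 24 mm long, 26 mm across. The bar lies 85 mm in front of the balance's centre. As the beam tips the tab moves up or down by up to 10 mm
- weights_plate (a point): centre of the top of the empty weights plate: flat steel disc 112 mm in diameter, 120 mm from the pivot at the balance's -y, 89 mm above the table when level, 12 mm higher or lower at the stops. Fixed to the beam and tips with it; the force that presses it down to level is the weight still missing
- socket_plate (a point): centre of the top of the other plate, same size, 120 mm from the pivot at the balance's +y, on which the socket stands
- socket: brass bayonet lamp socket, loose, 40 mm in diameter at the foot, 31 mm above, 44 mm high, origin at the centre of its underside; standing about in the middle of its plate; its weight is unknown, between 140 and 390 g. Not to be touched
- tray: fixed wooden tray board 250 x 90 x 12 mm on the table, long side along its x, origin at the centre of its underside; the three weights stand on it in a row along x, about 78 mm apart, in any order. Unneeded weights must stand on it at the end
- w100: loose brass 100 g weight: upright cylinder 28 mm in diameter and 20 mm high, with a small knob (16 mm wide) on top, 32 mm high in all; origin at the centre of its underside, z up; starts upright on the tray
- w200: loose brass 200 g weight: upright cylinder 36 mm in diameter and 24 mm high, with a small knob (16 mm wide) on top, 36 mm high in all; origin at the centre of its underside, z up; starts upright on the tray
- w300: loose brass 300 g weight: upright cylinder 40 mm in diameter and 26 mm high, with a small knob (16 mm wide) on top, 38 mm high in all; origin at the centre of its underside, z up; starts upright on the tray
- pearl_bulb: pearl glass bulb lying on its side, about 100 x 58 x 58 mm; bystander, to be left where it is; origin at its underside
- spare_bulb: spare frosted bulb lying on its side, about 100 x 58 x 58 mm; bystander, to be left where it is; origin at its underside
- pin_dish: blue cloisonne pin dish, 90 mm wide, 22 mm high; bystander, to be left where it is; origin at its underside
- comb: tortoiseshell comb lying flat, 150 x 37 x 8 mm; bystander, to be left where it is; origin at its underside
- coaster: round celadon coaster, 96 mm wide, 8 mm thick; bystander, to be left where it is; origin at its underside

How it is judged:
On the way:
1. a weight stands released on the weights plate (((horizontal distance between w100 and weights_plate below 0.05 m and height (world z) of w100 above 0.07 m) or (horizontal distance between w200 and weights_plate below 0.05 m and height (world z) of w200 above 0.07 m) or (horizontal distance between w300 and weights_plate below 0.05 m and height (world z) of w300 above 0.07 m)) and contact force between the fingers and w100 below 0.1 N and contact force between the fingers and w200 below 0.1 N and contact force between the fingers and w300 below 0.1 N), for 0.2 s.
At the end, for the whole second after the job is handed in: The beam rests within 0.025 rad of level on its own; at least one weight stands on the weights plate, every weight stands upright either there (centre within 50 mm of the plate's centre) or on the tray board; the socket stands on its plate (within 35 mm of its centre) (value of joint beam between -0.025 and 0.025 rad and velocity of joint beam between -0.02 and 0.02 rad/s and ((horizontal distance between w100 and weights_plate below 0.05 m and height (world z) of w100 above 0.07 m) or (horizontal distance between w200 and weights_plate below 0.05 m and height (world z) of w200 above 0.07 m) or (horizontal distance between w300 and weights_plate below 0.05 m and height (world z) of w300 above 0.07 m)) and ((horizontal distance between w100 and weights_plate below 0.05 m and height (world z) of w100 above 0.07 m) or (x of w100 in the frame of tray between -0.13 and 0.13 m and y of w100 in the frame of tray between -0.05 and 0.05 m and height (world z) of w100 below 0.03 m)) and ((horizontal distance between w200 and weights_plate below 0.05 m and height (world z) of w200 above 0.07 m) or (x of w200 in the frame of tray between -0.13 and 0.13 m and y of w200 in the frame of tray between -0.05 and 0.05 m and height (world z) of w200 below 0.03 m)) and ((horizontal distance between w300 and weights_plate below 0.05 m and height (world z) of w300 above 0.07 m) or (x of w300 in the frame of tray between -0.13 and 0.13 m and y of w300 in the frame of tray between -0.05 and 0.05 m and height (world z) of w300 below 0.03 m)) and linear speed of each of w100, w200, w300 below 0.02 m/s and angle between each of w100, w200, w300, socket's own z axis and vertical below 0.2 rad and distance between socket and socket_plate below 0.035 m); the robot touches nothing.
It fails at once if more than 15 N on the balance from the robot or from a weight (contact force between any of the fingers, the arm, w100, w200, w300 and balance above 15 N).
It fails at once if the socket is touched by the robot or by a weight, or leaves its plate (contact force between any of the fingers, the arm, w100, w200, w300 and socket above 0.5 N or distance between socket and socket_plate above 0.04 m).
It fails at once if a bystander is moved more than 20 mm (distance of any of pearl_bulb, spare_bulb, pin_dish, comb, coaster from where it was at the start of the episode above 0.02 m).
It also fails if it takes over 64 s, if anything falls off the work surface, if the arm or the gripper's body presses on something with over 40 N, if the wrist force passes 120 N, or if a joint passes its speed limit or range.

## Working session

There is one attempt and no reset: what is moved stays moved. The work goes in short steps, Python scripts to look and compute and a shell command to move; the robot and the scene stay as the last step left them, time stands still between calls to the robot, and variables do not carry over. Pictures are saved under pics/ and viewed, and the job is handed in when it is done.

```bash
mkdir -p pics; ls; cat > h.py <<'E'
import numpy as np,cv2
from bench import bot,optics,recognise,regions_of,spot_point
def snap(cam,name):
    im=optics.snapshot(cam); cv2.imwrite('pics/'+name,im[:,:,::-1]); return im
def K(m):
    f=210/np.tan(np.radians(m['vertical_fov'])/2)
    return np.array([[f,0,m['cx']],[0,f,m['cy']],[0,0,1]])
def proj(p,cam,m=None):
    m=m or optics.camera_model(cam)
    return cv2.projectPoints(np.array(p,float).reshape(-1,1,3),np.array(m['rvec'],float),np.array(m['tvec'],float),K(m),np.array(m['D'],float))[0].reshape(-1,2)
def ray(px,cam,z,m=None):
    m=m or optics.camera_model(cam)
    u=cv2.undistortPoints(np.array(px,float).reshape(-1,1,2),K(m),np.array(m['D'],float)).reshape(-1,2)
    R=cv2.Rodrigues(np.array(m['rvec'],float))[0];t=np.array(m['tvec'],float).ravel()
    c=-R.T@t; d=np.c_[u,np.ones(len(u))]@R
    return c+d*((z-c[2])/d[:,2])[:,None]
E
python3 - <<'E'
from h import *
snap('top','top0.png');
for n in ['balance','tray','w100','w200','w300','socket','rider_tab','weights_plate','socket_plate','pearl_bulb','spare_bulb','pin_dish','comb','coaster']:
    for f in (spot_point,):
        r=f(n,'top'); print(n,[(np.round(x['location'],3),round(x['p'],2)) for x in r[:3]])
snap('scene','scene0.png');
for n in ['balance','tray','w100','w200','w300','socket','rider_tab','weights_plate','socket_plate']:
    r=spot_point(n,'scene'); print(n,[(np.round(x['location'],3),round(x['p'],2)) for x in r[:3]])
s=bot.get_state();print(s['time_s'],s['ee_pos'],s['tool_rot'],s['finger_gap'],bot.grip_depth)
E
```

```text
pics
balance [(array([0.605, 0.107, 0.002]), 0.82)]
tray [(array([ 0.509, -0.269,  0.002]), 0.65), (array([0.426, 0.431, 0.   ]), 0.23)]
w100 [(array([ 0.512, -0.274,  0.01 ]), 0.73), (array([ 0.438, -0.285,  0.012]), 0.62), (array([ 0.615,  0.449, -0.001]), 0.58)]
w200 [(array([ 0.512, -0.274,  0.01 ]), 0.73), (array([ 0.438, -0.285,  0.012]), 0.62), (array([ 0.615,  0.449, -0.001]), 0.58)]
w300 [(array([ 0.512, -0.274,  0.01 ]), 0.73), (array([ 0.438, -0.285,  0.012]), 0.62), (array([ 0.615,  0.449, -0.001]), 0.58)]
socket [(array([0.631, 0.22 , 0.075]), 0.71)]
rider_tab [(array([0.517, 0.102, 0.127]), 0.58)]
weights_plate [(array([ 0.579, -0.013,  0.097]), 0.86), (array([ 0.512, -0.276,  0.009]), 0.55)]
socket_plate [(array([ 0.51 , -0.275,  0.007]), 0.61), (array([0.625, 0.224, 0.076]), 0.56)]
pearl_bulb [(array([0.613, 0.448, 0.001]), 0.67)]
spare_bulb [(array([0.743, 0.015, 0.001]), 0.58)]
pin_dish [(array([ 0.751, -0.175,  0.001]), 0.59)]
comb [(array([0.423, 0.434, 0.   ]), 0.96)]
coaster [(array([ 0.346,  0.25 , -0.001]), 0.81), (array([ 0.577, -0.015,  0.099]), 0.72)]
balance [(array([ 0.606,  0.107, -0.001]), 0.57)]
tray [(array([ 0.511, -0.27 ,  0.003]), 0.67)]
w100 [(array([ 0.437, -0.286,  0.013]), 0.6), (array([ 0.514, -0.272,  0.014]), 0.52), (array([ 0.585, -0.271,  0.011]), 0.46)]
w200 [(array([ 0.437, -0.286,  0.013]), 0.6), (array([ 0.514, -0.272,  0.014]), 0.52), (array([ 0.585, -0.271,  0.011]), 0.46)]
w300 [(array([ 0.437, -0.286,  0.013]), 0.6), (array([ 0.514, -0.272,  0.014]), 0.52), (array([ 0.585, -0.271,  0.011]), 0.46)]
socket [(array([0.634, 0.224, 0.076]), 0.8), (array([ 0.583, -0.274,  0.014]), 0.52)]
rider_tab [(array([0.518, 0.101, 0.134]), 0.74)]
weights_plate [(array([ 0.583, -0.01 ,  0.1  ]), 0.64)]
socket_plate [(array([0.628, 0.225, 0.076]), 0.78)]
1.25 [ 0.15493225 -0.55377758  0.20549272] [5.10999037e-05 9.90710729e-01 1.35986211e-01 3.89014665e-06] 0.0938843316918589 0.0188
```

View pics/top0.png

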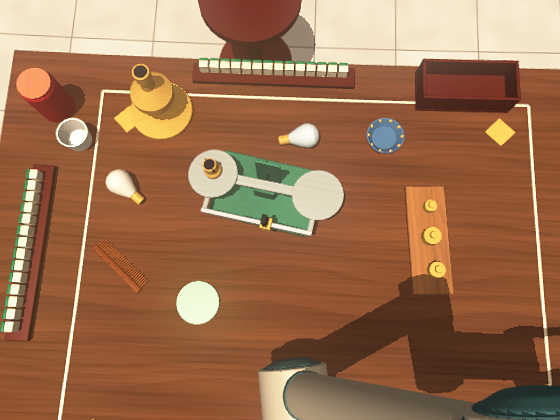

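View pics/scene0.png

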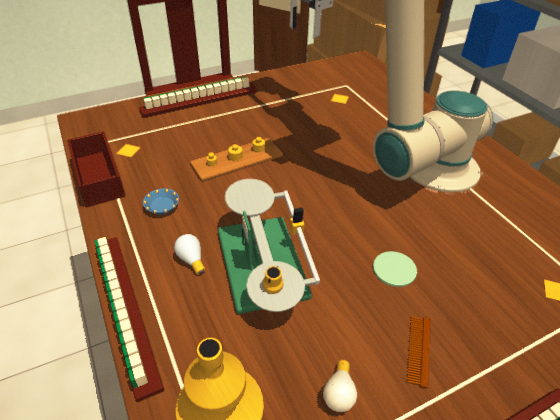

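```bash
python3 - <<'E'
from h import *
im=cv2.imread('pics/top0.png')
c=cv2.resize(im[180:300,390:470],None,fx=5,fy=5,interpolation=cv2.INTER_CUBIC)
d=cv2.resize(im[145:245,180:350],None,fx=4,fy=4,interpolation=cv2.INTER_CUBIC)
s=np.zeros((600,400+8,3),np.uint8); s[:,:400]=c; cv2.imwrite('pics/c.png',c); cv2.imwrite('pics/d.png',d)
e=cv2.imread('pics/scene0.png')[130:320,190:350]; cv2.imwrite('pics/e.png',cv2.resize(e,None,fx=3,fy=3,interpolation=cv2.INTER_CUBIC))
m=optics.camera_model('top'); print(K(m)[0,0], m['D'])
E
```

```text
502.9268794490838 [0.06445373 0.         0.         0.         0.        ]
```

View pics/c.png

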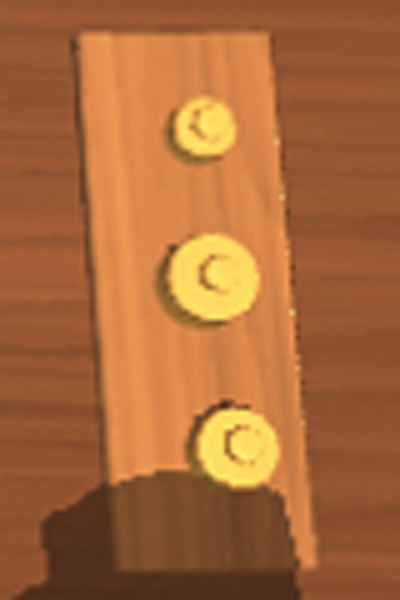

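View pics/d.png

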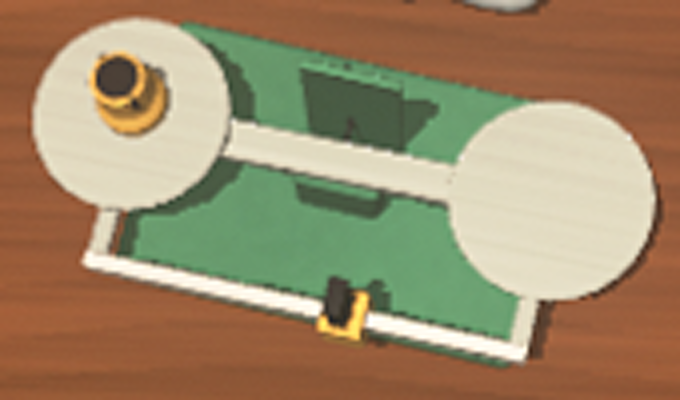

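View pics/e.png

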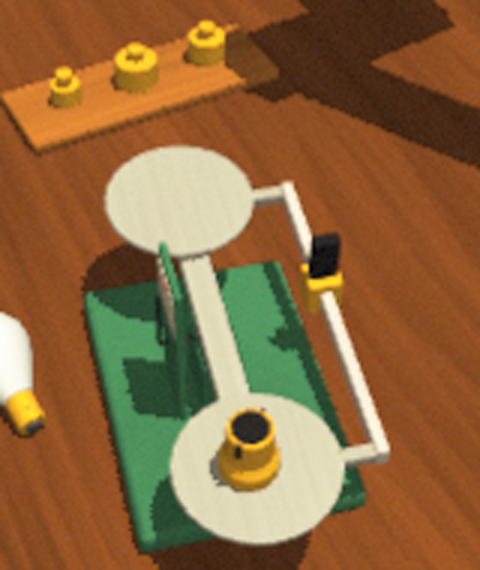

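```bash
python3 - <<'E'
from h import *
P=lambda x,y:(390+x/5-.4,180+y/5-.4)
print('w100,300,200',ray([P(209,122)],'top',.044),ray([P(219,273)],'top',.050),ray([P(246,444)],'top',.048))
D=lambda x,y:(180+x/4-.4,145+y/4-.4)
print('plates',ray([D(553,200)],'top',.101),ray([D(131,113)],'top',.077))
print('tab',ray([D(340,292)],'top',.130), 'bar ends',ray([D(92,262),D(522,352)],'top',.085))
E
```

```text
w100,300,200 [[ 0.58326373 -0.27115244  0.044     ]] [[ 0.51299962 -0.27177765  0.05      ]] [[ 0.43796598 -0.2816209   0.048     ]]
plates [[ 0.58049098 -0.0110067   0.101     ]] [[0.62782155 0.2243983  0.077     ]]
tab [[0.5189993  0.10099568 0.13      ]] bar ends [[0.53986218 0.23875779 0.085     ]
 [0.499172   0.00274042 0.085     ]]
```

```bash
python3 -m pendant '[[0.2826,0.27,-0.11,0],[0.2826,0.27,-0.11,0],[0.2826,0.27,-0.11,0],[0.2826,0.27,-0.11,0],[0.2826,0.27,-0.11,0],[0.2826,0.27,-0.11,0],[0.2826,0.27,-0.11,0],[0.2826,0.27,-0.11,0],[0.2826,0.27,-0.11,0],[0.2826,0.27,-0.11,0],[0.2826,0.27,-0.11,0],[0.2826,0.27,-0.14,0]]' 0.35 10
```

```text
time_s: 2.25
ee_pos: [0.4421, -0.2854, 0.0692]
tool_rot: [0.004, 0.99, 0.138, 0.004]
force: [1.1, -0.9, 0.3]
finger_gap: 0.0612
```

```bash
python3 -m pendant '[[0,0,-0.025,0],[0,0,-0.047,0],[0,0,-0.047,0],[0,0,-0.047,0]]'; python3 -m pendant '[[0,0,0,0],[0,0,0,0],[0,0,0,0],[0,0,0,0]]' 0.8 12
```

```text
time_s: 2.58
ee_pos: [0.4367, -0.2838, 0.018]
tool_rot: [-0.001, 0.991, 0.136, -0.001]
force: [0.8, -0.4, 0.4]
finger_gap: 0.0611
time_s: 2.92
ee_pos: [0.438, -0.2843, 0.0197]
tool_rot: [0.001, 0.991, 0.136, 0.001]
force: [0.4, 0.9, 0.9]
finger_gap: 0.0382
```

```bash
python3 -m pendant '[[0,0,0,0],[0,0,0,0],[0,0,0.03,0],[0,0,0.07,0],[0,0,0.11,0],[0,0,0.15,0],[0,0,0.15,0]]' 0.8 12; python3 - <<'E'
from bench import bot
s=bot.get_state();print(s['ee_pos'],s['force'],s['finger_gap'],s['time_s'])
E
```

```text
time_s: 3.5
ee_pos: [0.4416, -0.2871, 0.1763]
tool_rot: [0.006, 0.991, 0.136, 0.005]
force: [1.0, -1.6, -1.4]
finger_gap: 0.0356
[ 0.44156047 -0.28711961  0.17631628] [ 1.02009429 -1.63951135 -1.44687512] 0.03558926533939898 3.5
```

```bash
python3 -m pendant '[[0.02,0.04,-0.01,0],[0.143,0.273,-0.02,0],[0.143,0.273,-0.02,0],[0.143,0.273,-0.03,0],[0.143,0.273,-0.036,0],[0.143,0.273,-0.036,0],[0.143,0.273,-0.036,0],[0.143,0.273,-0.036,0],[0.143,0.273,-0.036,0],[0.143,0.273,-0.036,0],[0.143,0.273,-0.036,0],[0.143,0.273,-0.036,0]]'; python3 - <<'E'
from h import *
snap('top','t1.png');snap('wrist','w1.png')
s=bot.get_state();print(s['ee_pos'],s['force'],s['finger_gap'],s['time_s'])
E
```

```text
time_s: 4.5
ee_pos: [0.5798, -0.0119, 0.1322]
tool_rot: [0.0, 0.991, 0.135, -0.0]
force: [-0.8, -0.8, -2.7]
finger_gap: 0.036
[ 0.58007742 -0.01209596  0.13264348] [-0.4901952   0.81057927 -2.4560217 ] 0.035709419007886066 4.6
```

View pics/w1.png

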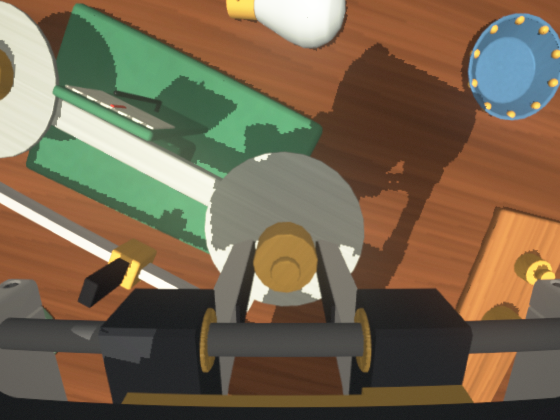

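View pics/t1.png

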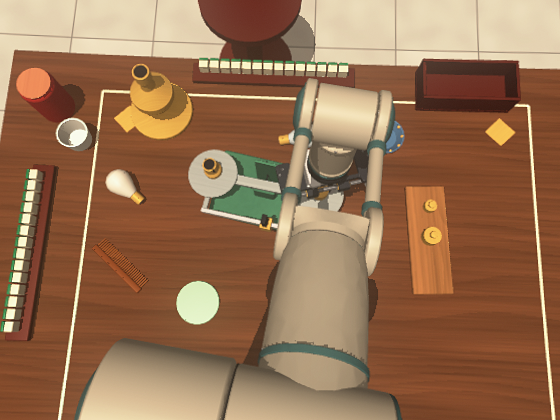

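```bash
python3 -m pendant '[[0,0,-0.005,0],[0,0,-0.01,0],[0,0,-0.0135,0],[0,0,-0.015,0],[0,0,-0.0165,0],[0,0,-0.018,0],[0,0,-0.0195,0],[0,0,-0.021,0],[0,0,-0.0225,0],[0,0,-0.024,0],[0,0,-0.0255,0],[0,0,-0.0255,0]]'; python3 -m pendant '[[0,0,-0.001,0],[0,0,-0.002,0],[0,0,-0.002,0],[0,0,-0.002,0]]'; python3 - <<'E'
from h import *
snap('wrist','w2.png');im=snap('scene','s2.png');cv2.imwrite('pics/s2c.png',cv2.resize(im[130:330,180:360,::-1],None,fx=3,fy=3,interpolation=cv2.INTER_CUBIC))
s=bot.get_state();print(s['ee_pos'],s['force'],s['finger_gap'],s['time_s'])
E
```

```text
time_s: 5.6
ee_pos: [0.5806, -0.0111, 0.1071]
tool_rot: [0.0, 0.991, 0.136, 0.0]
force: [-0.5, -1.1, 0.8]
finger_gap: 0.0353
time_s: 5.93
ee_pos: [0.5808, -0.0109, 0.1051]
tool_rot: [0.0, 0.991, 0.136, 0.0]
force: [-0.5, -1.2, 0.4]
finger_gap: 0.0358
[ 0.58074483 -0.0109001   0.10512808] [ 0.69553682 -1.24478432  1.51664215] 0.035808787866244654 6.0333
```

View pics/w2.png

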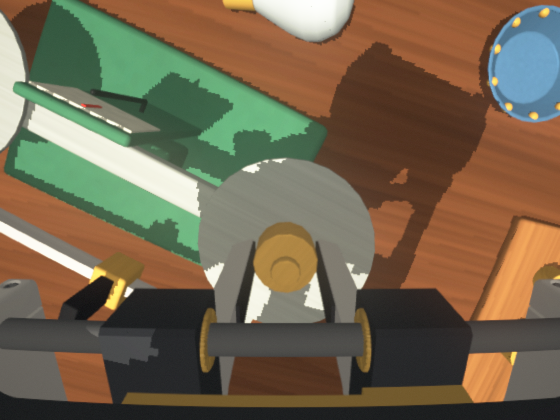

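View pics/s2c.png

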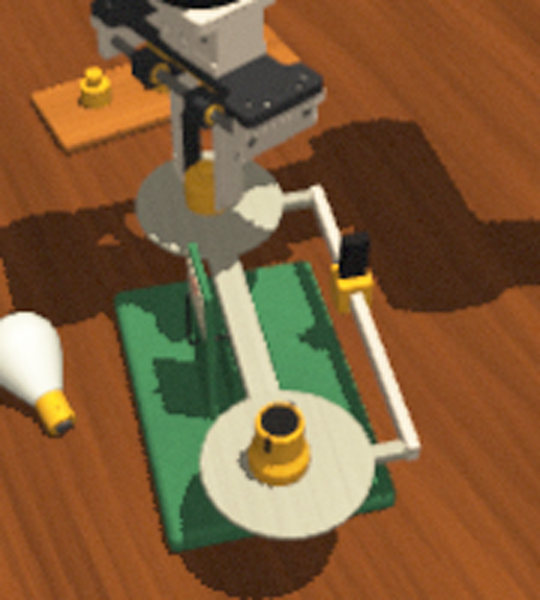

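```bash
python3 -m pendant '[[0,0,0,0],[0,0,0.0005,0],[0,0,0.002,0],[0,0,0.006,0],[0,0,0.02,0],[0,0,0.06,0],[0,0.0,0.08,0],[0,0,0.08,0]]' 0.48; python3 - <<'E'
from h import *
snap('wrist','w3.png');im=snap('scene','s3.png');cv2.imwrite('pics/s3c.png',cv2.resize(im[130:330,180:360,::-1],None,fx=3,fy=3,interpolation=cv2.INTER_CUBIC))
s=bot.get_state();print(s['ee_pos'],s['force'],s['finger_gap'],s['time_s'])
E
```

```text
time_s: 6.7
ee_pos: [0.5839, -0.011, 0.1905]
tool_rot: [0.001, 0.991, 0.136, 0.005]
force: [1.2, 0.1, -0.1]
finger_gap: 0.0488
[ 0.58093476 -0.0106997   0.18596088] [ 0.26576485  0.90283711 -0.54158433] 0.04847679559199414 6.8
```

View pics/w3.png

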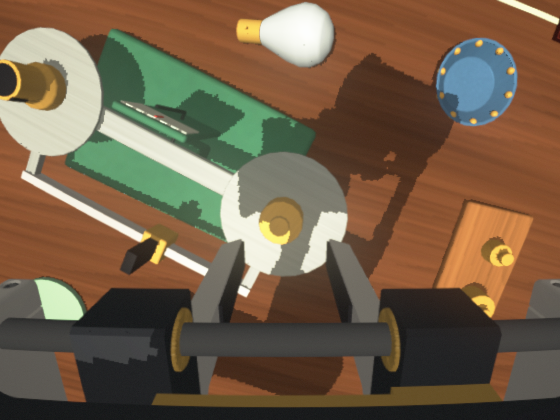

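View pics/s3c.png

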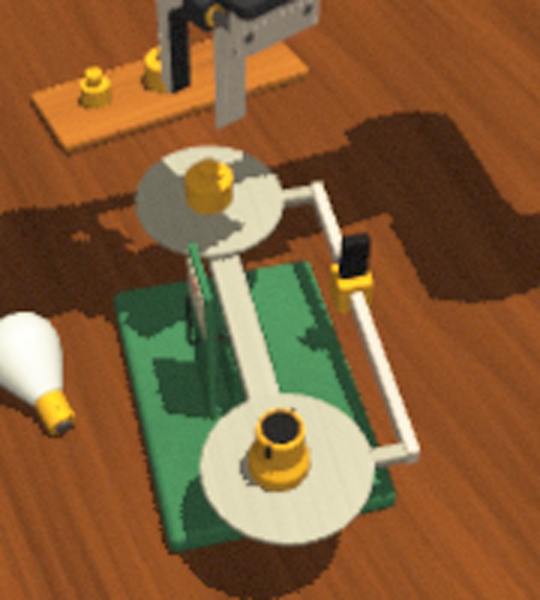

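```bash
python3 -m pendant '[[-0.02,0.035,0,-0.056],[-0.04,0.07,0,-0.112],[-0.0625,0.11,0,-0.168],[-0.0625,0.11,0,-0.224],[-0.0625,0.11,0,-0.224],[-0.0625,0.11,0,-0.224],[-0.0625,0.11,-0.02,-0.224],[-0.0625,0.11,-0.02,-0.224]]' 0.766; python3 - <<'E'
from h import *
snap('wrist','w4.png');r=spot_point('rider_tab','wrist');print(r)
im=snap('scene','s4.png');print(spot_point('rider_tab','scene'));cv2.imwrite('pics/s4c.png',cv2.resize(im[130:330,180:360,::-1],None,fx=3,fy=3,interpolation=cv2.INTER_CUBIC))
s=bot.get_state();print(s['ee_pos'],s['tool_rot'],s['finger_gap'],s['time_s'])
E
```

```text
time_s: 7.47
ee_pos: [0.5165, 0.098, 0.1618]
tool_rot: [0.001, 0.995, -0.097, -0.003]
force: [-0.4, -0.6, -0.8]
finger_gap: 0.0218
[{'location': [0.5148, 0.1074, 0.1307], 'p': 0.56}]
[{'location': [0.5177, 0.1021, 0.1335], 'p': 0.49}, {'location': [0.4223, 0.4334, -0.0032], 'p': 0.23}]
[0.51869292 0.09845892 0.16514821] [ 1.26419109e-04  9.95169037e-01 -9.81762136e-02  5.02901001e-05] 0.021920055370264705 7.6667
```

View pics/w4.png

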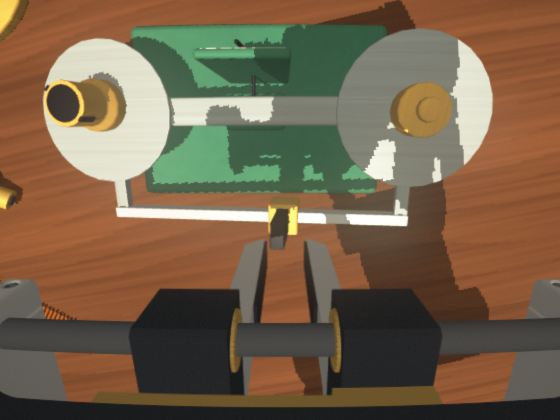

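View pics/s4c.png

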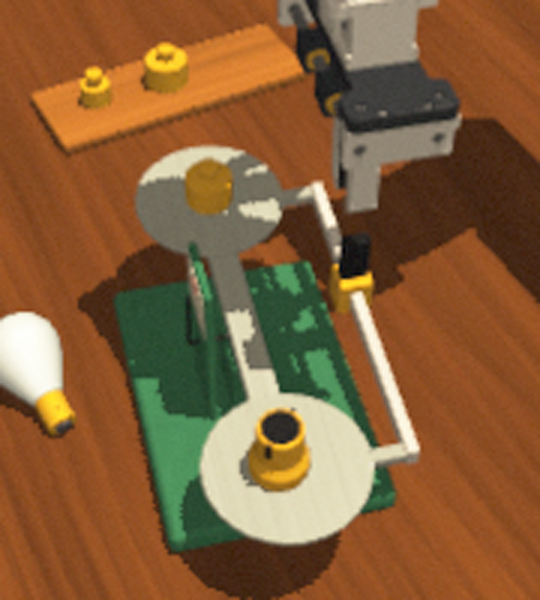

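```bash
python3 - <<'E'
from h import *
s=bot.get_state();p=s['ee_pos']
print(p,proj([p,[p[0],p[1],.131],[.518,.1013,.131]],'wrist'))
print(ray([(278,240)],'wrist',.131),ray([(283,216)],'wrist',.091))
im=cv2.imread('pics/w4.png');cv2.imwrite('pics/w4c.png',cv2.resize(im[180:270,220:340],None,fx=6,fy=6,interpolation=cv2.INTER_CUBIC))
E
```

```text
[0.51869292 0.09845892 0.16514821] [[283.53685714 252.92324457]
 [283.72965294 233.91409388]
 [279.9731326  235.56846628]]
[[0.51501267 0.10333489 0.131     ]] [[0.52021189 0.09890572 0.091     ]]
```

View pics/w4c.png

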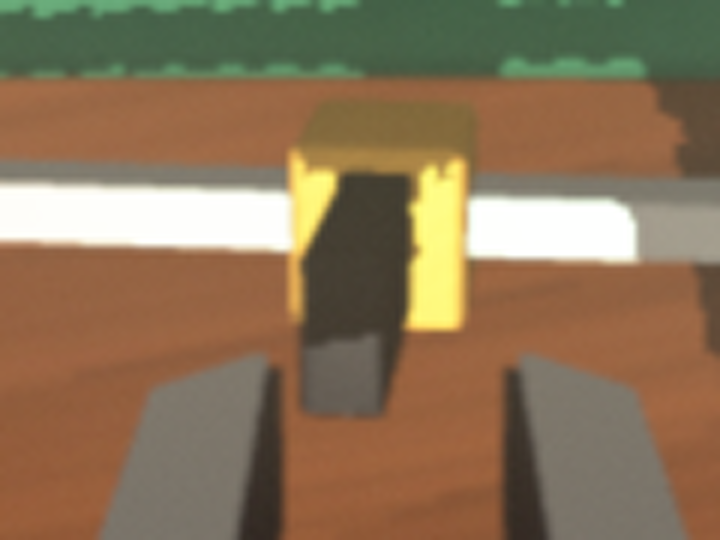

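```bash
python3 -m pendant '[[0.0005,0.0025,-0.008,0],[0.0005,0.0025,-0.016,0],[0.0005,0.0025,-0.022,0],[0.0005,0.0025,-0.025,0],[0.0005,0.0025,-0.0275,0],[0.0005,0.0025,-0.029,0],[0.0005,0.0025,-0.0305,0],[0.0005,0.0025,-0.032,0],[0.0005,0.0025,-0.0335,0],[0.0005,0.0025,-0.035,0],[0.0005,0.0025,-0.0365,0],[0.0005,0.0025,-0.038,0]]'; python3 -m pendant '[[0,0,-0.0015,0],[0,0,-0.003,0],[0,0,-0.0045,0],[0,0,-0.006,0],[0,0,-0.0075,0],[0,0,-0.009,0],[0,0,-0.0105,0],[0,0,-0.012,0],[0,0,-0.0135,0],[0,0,-0.015,0],[0,0,-0.0165,0],[0,0,-0.0165,0]]'; python3 - <<'E'
from h import *
im=snap('wrist','w5.png')
cv2.imwrite('pics/w5c.png',cv2.resize(im[150:310,180:380,::-1],None,fx=3,fy=3,interpolation=cv2.INTER_CUBIC))
im=snap('scene','s5.png');cv2.imwrite('pics/s5c.png',cv2.resize(im[130:330,180:360,::-1],None,fx=3,fy=3,interpolation=cv2.INTER_CUBIC))
s=bot.get_state();print(s['ee_pos'],s['tool_rot'],s['finger_gap'],s['time_s'])
E
```

```text
time_s: 8.67
ee_pos: [0.5186, 0.1017, 0.1269]
tool_rot: [0.0, 0.995, -0.098, 0.0]
force: [0.5, -1.0, 0.3]
finger_gap: 0.0217
time_s: 9.67
ee_pos: [0.5183, 0.1017, 0.1101]
tool_rot: [0.0, 0.995, -0.098, -0.0]
force: [-0.1, 0.2, 0.0]
finger_gap: 0.0217
[0.51846668 0.10173106 0.11041311] [ 5.79961928e-05  9.95185717e-01 -9.80070210e-02 -9.51075563e-05] 0.022192741906667465 9.7667
```

View pics/w5c.png

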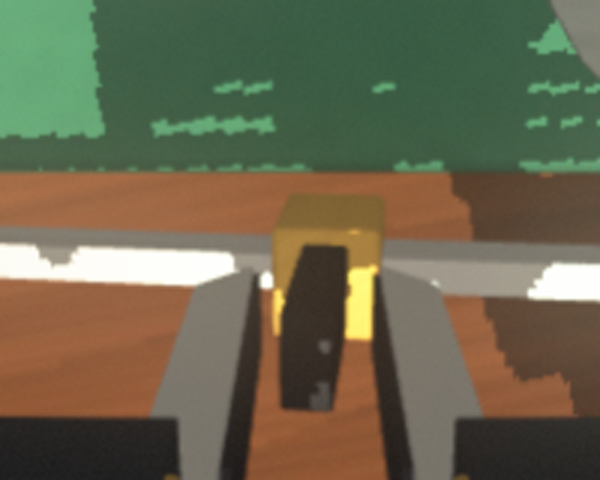

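View pics/s5c.png

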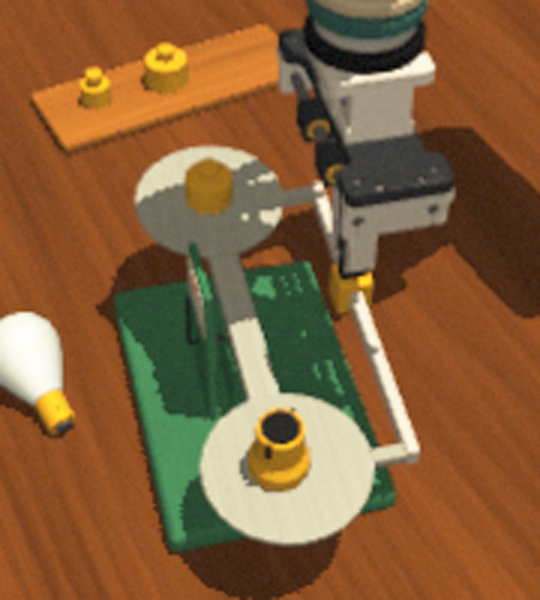

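```bash
python3 -m pendant '[[-0.0003,-0.0015,0,0],[-0.0006,-0.003,0,0],[-0.0009,-0.0045,0,0],[-0.0012,-0.006,0,0],[-0.0016,-0.008,0,0],[-0.002,-0.010,0,0],[-0.0025,-0.0125,0,0],[-0.003,-0.015,0,0],[-0.0036,-0.018,0,0],[-0.0042,-0.021,0,0],[-0.0048,-0.024,0,0],[-0.0054,-0.027,0,0]]';  python3 - <<'E'
from h import *
im=snap('wrist','w6.png')
cv2.imwrite('pics/w6c.png',cv2.resize(im[150:310,180:380,::-1],None,fx=3,fy=3,interpolation=cv2.INTER_CUBIC))
im=snap('scene','s6.png');cv2.imwrite('pics/s6c.png',cv2.resize(im[130:330,180:360,::-1],None,fx=3,fy=3,interpolation=cv2.INTER_CUBIC))
s=bot.get_state();print(s['ee_pos'],s['tool_rot'],s['finger_gap'],s['time_s'])
E
```

```text
time_s: 10.77
ee_pos: [0.5131, 0.0744, 0.1105]
tool_rot: [0.0, 0.995, -0.098, 0.0]
force: [0.7, 1.8, -0.4]
finger_gap: 0.0222
[0.51300045 0.07397718 0.11048606] [ 3.65584862e-04  9.95161636e-01 -9.82506068e-02 -5.04938167e-05] 0.02225090151638925 10.8667
```

View pics/s6c.png

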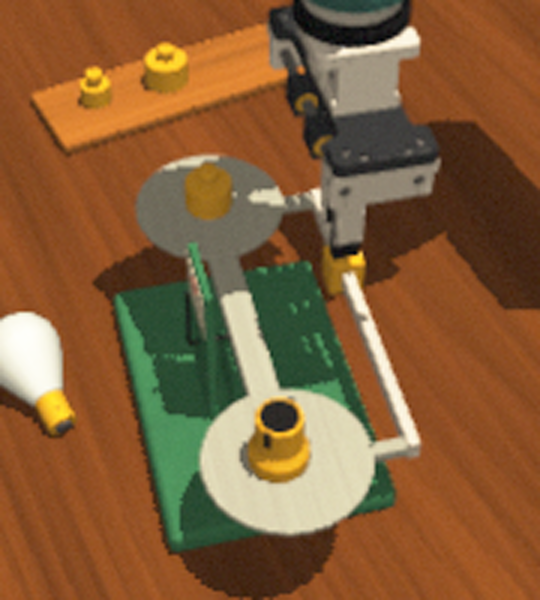

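View pics/w6.png

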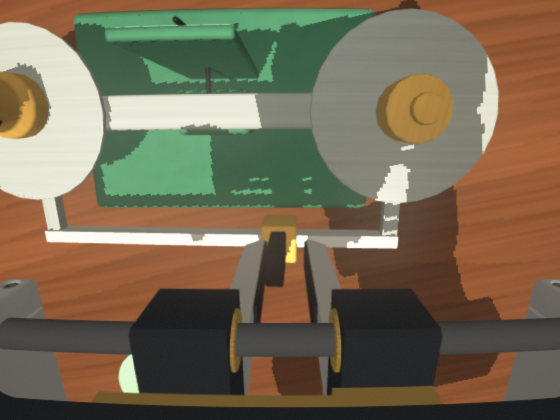

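```bash
python3 -m pendant '[[0.0005,0.0025,0,0],[0.001,0.005,0,0],[0.001,0.005,0,0],[0.001,0.005,0,0],[0.001,0.005,0,0],[0.001,0.005,0,0],[0.001,0.005,0,0],[0.001,0.005,0,0],[0.001,0.005,0,0],[0.001,0.005,0,0],[0.001,0.005,0,0],[0.001,0.005,0,0]]';  cat >> h.py <<'E'
# balance pose
T=-0.198; C0=np.array([0.6045,0.107,0.0])
def bal(p,tilt=0,c=C0,t=T):
    p=np.array(p,float).reshape(-1,3).copy(); 
    # positive tilt: -y side up -> rotate about own x by -tilt at pivot z .075
    a=-tilt; q=p-[0,0,.075]; y=q[:,1]*np.cos(a)-q[:,2]*np.sin(a); z=q[:,1]*np.sin(a)+q[:,2]*np.cos(a)
    q=np.c_[q[:,0],y,z]+[0,0,.075]
    R=np.array([[np.cos(t),-np.sin(t),0],[np.sin(t),np.cos(t),0],[0,0,1]])
    return q@R.T+c
th=np.linspace(0,2*np.pi,181)
def plate(sgn): return np.c_[.056*np.cos(th),sgn*.12+.056*np.sin(th),np.full(181,.089)]
def base(): return np.array([[x,y,.02] for x,y in [(-.08,-.12),(.08,-.12),(.08,.12),(-.08,.12),(-.08,-.12)]])
def overlay(im,tilt,name,cam='scene',box=(180,130,360,330)):
    x0,y0,x1,y1=box;s=3
    o=cv2.resize(im[y0:y1,x0:x1,::-1],None,fx=s,fy=s,interpolation=cv2.INTER_CUBIC)
    def dr(P,col): 
        q=((proj(P,cam)-[x0,y0]+.5)*s).astype(int); cv2.polylines(o,[q.reshape(-1,1,2)],False,col,1)
    dr(bal(base()),(255,0,0))
    for t,col in tilt:
        dr(bal(plate(-1),t),col);dr(bal(plate(1),t),col)
    cv2.imwrite('pics/'+name,o)
E
python3 - <<'E'
from h import *
a=cv2.imread('pics/scene0.png')[:,:,::-1]
overlay(a,[(0.1,(0,0,255))],'o0.png')
im=snap('scene','s7.png')
overlay(im,[(0.1,(0,0,255)),(0.05,(255,0,255)),(0,(0,255,255))],'o7.png')
print(bot.get_state()['time_s'])
E
```

```text
time_s: 11.87
ee_pos: [0.5141, 0.0797, 0.1105]
tool_rot: [0.0, 0.995, -0.098, -0.0]
force: [-0.1, 0.4, -0.2]
finger_gap: 0.0219
11.9167
```

View pics/o0.png

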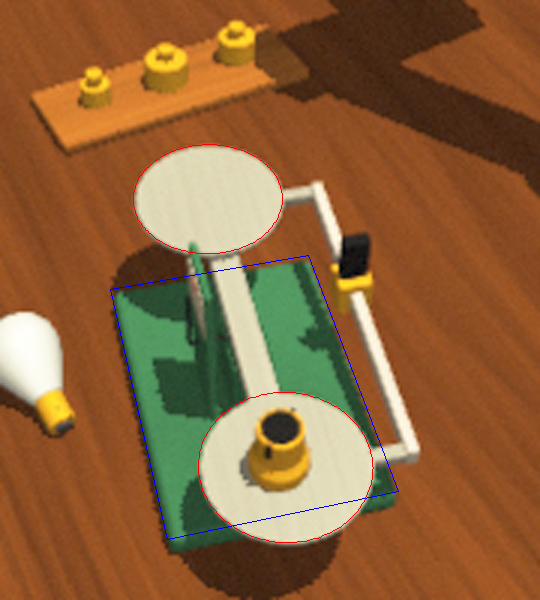

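View pics/o7.png

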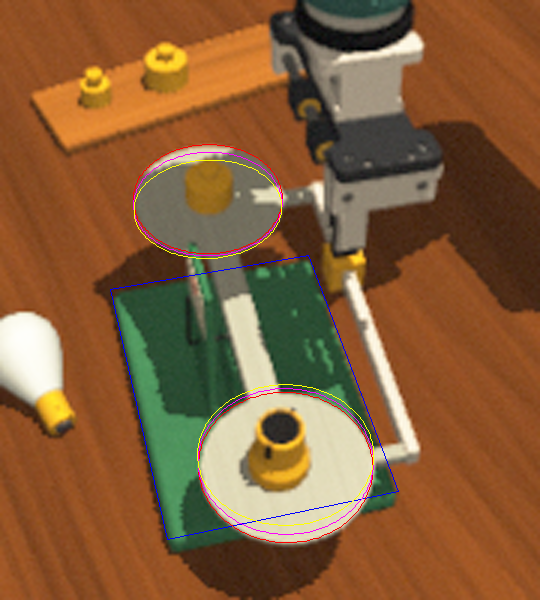

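```bash
cat >> h.py <<'E'
def tilt_est(im,cam='scene',sgns=(1,)):
    g=cv2.GaussianBlur(cv2.cvtColor(np.ascontiguousarray(im),cv2.COLOR_RGB2GRAY).astype(np.float32),(0,0),0.8)
    m=optics.camera_model(cam); ts=np.arange(-.13,.131,.005);sc=[]
    for t in ts:
        s=0
        for sg in sgns:
            P=plate(sg);c=np.array([0,sg*.12,.089]);
            a=proj(bal((P-c)*1.03+c,t),cam,m);b=proj(bal((P-c)*.97+c,t),cam,m)
            f=lambda q:cv2.remap(g,q[:,0].astype(np.float32).reshape(1,-1),q[:,1].astype(np.float32).reshape(1,-1),cv2.INTER_LINEAR)
            s+=np.clip(f(b)-f(a),-20,60).mean()
        sc.append(s)
    i=int(np.argmax(sc)); return round(float(ts[i]),3),np.round(sc[max(0,i-4):i+5],1)
E
python3 - <<'E'
from h import *
for f in ['scene0','s3','s4','s5','s6','s7']:
    a=np.ascontiguousarray(cv2.imread(f'pics/{f}.png')[:,:,::-1]); print(f,tilt_est(a))
im=snap('scene','s8.png');print(tilt_est(im))
E
```

```text
scene0 (0.12, array([52.1, 52.4, 52.7, 52.8, 52.8, 52.7, 52.1], dtype=float32))
s3 (0.12, array([52.1, 52.4, 52.7, 52.8, 52.8, 52.7, 52.1], dtype=float32))
s4 (0.12, array([53.4, 53.7, 53.8, 53.9, 53.9, 53.9, 53.5], dtype=float32))
s5 (0.125, array([54.1, 54.2, 54.2, 54.3, 54.4, 54. ], dtype=float32))
s6 (0.055, array([52.2, 52.6, 52.9, 53.1, 53.1, 53.1, 52.7, 51.1, 48.5],
      dtype=float32))
s7 (0.12, array([53.1, 53.3, 53.5, 53.6, 53.6, 53.5, 53. ], dtype=float32))
(0.12, array([53. , 53.3, 53.4, 53.5, 53.5, 53.5, 53. ], dtype=float32))
```

```bash
python3 -m pendant '[[-0.0003,-0.0015,0,0],[-0.0006,-0.003,0,0],[-0.0009,-0.0045,0,0],[-0.0012,-0.006,0,0],[-0.0016,-0.008,0,0],[-0.002,-0.010,0,0],[-0.0026,-0.013,0,0],[-0.0032,-0.016,0,0],[-0.004,-0.020,0,0],[-0.0046,-0.023,0,0],[-0.0053,-0.0265,0,0],[-0.006,-0.030,0,0]]'; python3 -m pendant '[[0,0,0,0],[0.0005,0.0025,0,0],[0.0012,0.006,0,0],[0.0012,0.006,0,0],[0.0012,0.006,0,0],[0.0012,0.006,0,0],[0.0012,0.006,0,0],[0.0012,0.006,0,0],[0.0012,0.006,0,0],[0.0012,0.006,0,0],[0.0012,0.006,0,0],[0.0012,0.006,0,0]]'
python3 - <<'E'
from h import *
im=snap('scene','s9.png');print(tilt_est(im))
overlay(im,[(0.1,(0,0,255)),(0.05,(255,0,255)),(0,(0,255,255))],'o9.png')
snap('wrist','w9.png')
E
```

```text
time_s: 12.97
ee_pos: [0.508, 0.0493, 0.1105]
tool_rot: [0.0, 0.995, -0.098, -0.0]
force: [0.9, 3.2, -0.8]
finger_gap: 0.022
time_s: 13.97
ee_pos: [0.5093, 0.0557, 0.1105]
tool_rot: [0.0, 0.995, -0.098, -0.0]
force: [-0.3, -0.5, -0.5]
finger_gap: 0.0217
(0.12, array([52.1, 52.4, 52.7, 52.8, 52.8, 52.7, 52.1], dtype=float32))
```

View pics/w9.png

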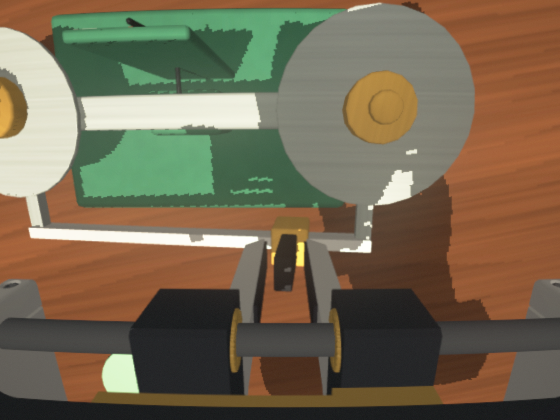

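```bash
python3 -m pendant '[[-0.0003,-0.0015,0,0],[-0.0006,-0.003,0,0],[-0.0009,-0.0045,0,0],[-0.0012,-0.006,0,0],[-0.0016,-0.008,0,0],[-0.002,-0.010,0,0],[-0.0026,-0.013,0,0],[-0.0032,-0.016,0,0],[-0.0038,-0.019,0,0],[-0.0044,-0.022,0,0],[-0.0049,-0.0245,0,0],[-0.0052,-0.026,0,0]]'; python3 -m pendant '[[0,0,0,0],[0.0005,0.0025,0,0],[0.0012,0.006,0,0],[0.0012,0.006,0,0],[0.0012,0.006,0,0],[0.0012,0.006,0,0],[0.0012,0.006,0,0],[0.0012,0.006,0,0],[0.0012,0.006,0,0],[0.0012,0.006,0,0],[0.0012,0.006,0,0],[0.0012,0.006,0,0]]'
python3 - <<'E'
from h import *
im=snap('scene','s10.png');print(tilt_est(im))
overlay(im,[(0.1,(0,0,255)),(0.05,(255,0,255)),(0,(0,255,255))],'o10.png')
snap('wrist','w10.png')
E
```

```text
time_s: 15.07
ee_pos: [0.5039, 0.0293, 0.1105]
tool_rot: [0.0, 0.995, -0.098, -0.0]
force: [0.3, 2.1, -2.0]
finger_gap: 0.0219
time_s: 16.07
ee_pos: [0.5053, 0.0357, 0.1105]
tool_rot: [0.0, 0.995, -0.098, 0.0]
force: [-0.5, -0.7, 0.7]
finger_gap: 0.0222
(0.035, array([50.2, 51.4, 51.7, 51.9, 51.9, 51.9, 51.5, 50.3, 47.8],
      dtype=float32))
```

View pics/w10.png

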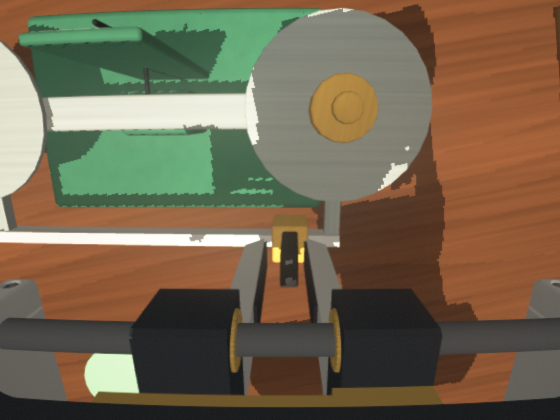

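View pics/o10.png

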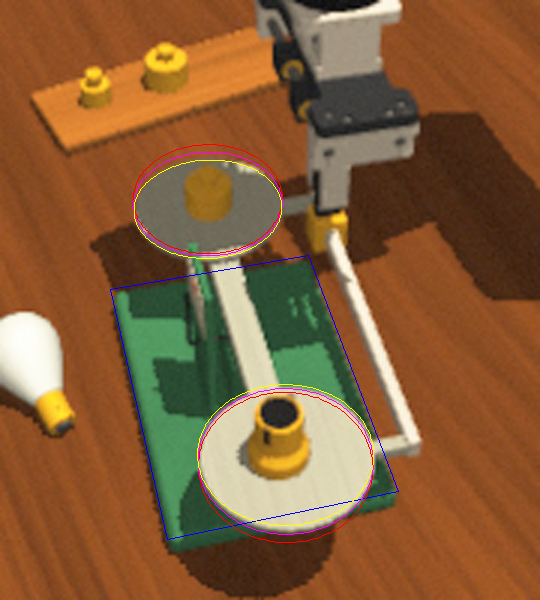

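```bash
python3 -m pendant '[[0,0,0,0],[0,0,0,0],[0,0,0,0],[0,0,0,0],[0,0,0,0],[0,0,0,0],[0,0,0,0],[0,0,0,0]]' >/dev/null
python3 - <<'E'
from h import *
a0=np.ascontiguousarray(cv2.imread('pics/scene0.png')[:,:,::-1])
im=snap('scene','s11.png');
for s in ((1,),(-1,),(1,-1)): print(s,tilt_est(im,sgns=s),tilt_est(a0,sgns=s))
cv2.imwrite('pics/x.png',np.hstack([cv2.resize(q[195:275,225:275,::-1],None,fx=7,fy=7,interpolation=cv2.INTER_CUBIC) for q in (a0,im)]))
print(proj(bal([.03,0,.145]),'scene'))
E
```

```text
(1,) (0.035, array([49.1, 51. , 51.5, 51.7, 51.8, 51.8, 51.7, 51.1, 49.3],
      dtype=float32)) (0.12, array([52.1, 52.4, 52.7, 52.8, 52.8, 52.7, 52.1], dtype=float32))
(-1,) (0.005, array([13.7, 14.2, 14.6, 14.9, 15.1, 15. , 14.7, 14.3, 13.7],
      dtype=float32)) (0.09, array([44.7, 46.4, 47.8, 48.7, 48.9, 48.2, 47.1, 45.4, 43.3],
      dtype=float32))
(1, -1) (0.02, array([53.6, 57.4, 60.8, 63.8, 65.3, 65.2, 64.5, 63.7, 62.8],
      dtype=float32)) (0.095, array([88.1, 92.8, 96.9, 99.5, 99.7, 99.1, 97.8, 96. , 93.7],
      dtype=float32))
[[245.63588849 219.04018788]]
```

View pics/x.png

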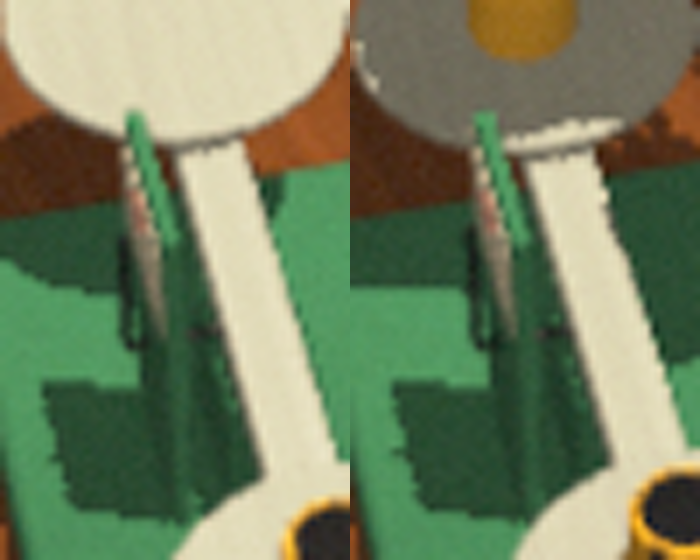

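```bash
python3 -m pendant '[[-0.0003,-0.0015,0,0],[-0.0006,-0.003,0,0],[-0.0009,-0.0045,0,0],[-0.0012,-0.006,0,0],[-0.0015,-0.0075,0,0],[-0.0017,-0.0087,0,0],[-0.0017,-0.0087,0,0],[-0.0012,-0.006,0,0],[-0.0007,-0.0035,0,0],[-0.0005,-0.0025,0,0],[-0.0005,-0.0025,0,0],[-0.0005,-0.0025,0,0]]'; python3 -m pendant '[[0,0,0.003,0],[0,0,0.006,0],[0,0,0.01,0],[0,0,0.014,0],[0,0,0.018,0],[0,0,0.022,0],[0,0,0.03,0],[0,0,0.05,0],[-0.03,0,0.08,0],[-0.07,-0.03,0.12,0],[-0.1,-0.06,0.15,0],[-0.13,-0.08,0.15,0]]';  python3 -m pendant '[[0,-0.03,0,0],[0,-0.07,0,0],[0,-0.11,0,0],[0,-0.15,0,0],[0,-0.15,0,0],[0,-0.15,0,0],[0,-0.15,0,0],[0,-0.15,0,0]]'
python3 - <<'E'
from h import *
im=snap('scene','s12.png');
for s in ((1,),(-1,),(1,-1)): print(s,tilt_est(im,sgns=s))
overlay(im,[(0.05,(255,0,255)),(0,(0,255,255)),(-.05,(255,255,0))],'o12.png')
t=snap('top','t12.png');print(tilt_est(t,'top'))
E
```

```text
time_s: 17.88
ee_pos: [0.5049, 0.0333, 0.1105]
tool_rot: [0.0, 0.995, -0.098, 0.0]
force: [0.1, -0.1, -0.1]
finger_gap: 0.0218
time_s: 18.88
ee_pos: [0.3941, -0.0336, 0.2567]
tool_rot: [0.001, 0.995, -0.097, 0.003]
force: [0.3, -1.2, 1.2]
finger_gap: 0.0225
time_s: 19.55
ee_pos: [0.3928, -0.1817, 0.2535]
tool_rot: [-0.0, 0.995, -0.097, -0.0]
force: [0.7, -0.2, 0.1]
finger_gap: 0.0218
(1,) (0.035, array([50.5, 51.4, 51.7, 51.9, 51.9, 51.8, 51.2, 49.7, 47. ],
      dtype=float32))
(-1,) (0.01, array([41.9, 43.9, 45.5, 46.7, 47.2, 46.6, 45.4, 43.7, 41.5],
      dtype=float32))
(1, -1) (0.015, array([81.1, 86.4, 91.3, 95.1, 97.2, 96.8, 95.4, 93.4, 90.9],
      dtype=float32))
(0.03, array([54.1, 54.7, 55.1, 55.4, 55.5, 55.4, 55.1, 54.8, 54.4],
      dtype=float32))
```

View pics/o12.png

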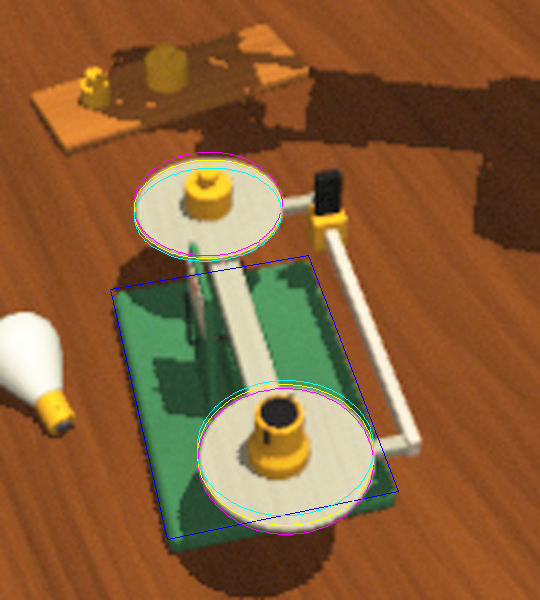

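View pics/t12.png

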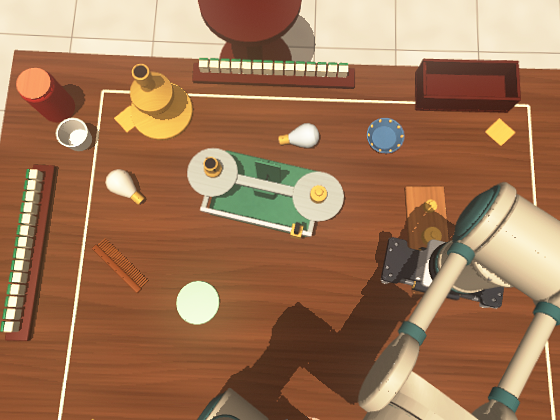

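```bash
python3 - <<'E'
from h import *
im=optics.snapshot('top');r=spot_point('rider_tab','top');print(r[:1]);d=im[145:245,180:350,::-1];cv2.imwrite('pics/d13.png',cv2.resize(d,None,fx=4,fy=4,interpolation=cv2.INTER_CUBIC))
im=snap('scene','s13.png');r=spot_point('rider_tab','scene');print(r[:1]);
for s in ((1,),(-1,),(1,-1)): print(s,tilt_est(im,sgns=s))
for rr in (.08,.09,.1): print(rr,bal([-.085,-rr,.128],0.015),proj(bal([-.085,-rr,.128],0.015),'top'))
print(bot.get_state()['time_s'])
E
```

```text
[{'location': [0.3451, 0.2486, -0.0002], 'p': 0.71}]
[{'location': [0.5032, 0.0311, 0.1338], 'p': 0.5}]
(1,) (0.035, array([50.5, 51.4, 51.7, 51.9, 51.9, 51.8, 51.2, 49.7, 47. ],
      dtype=float32))
(-1,) (0.01, array([42. , 44. , 45.6, 46.8, 47.3, 46.7, 45.5, 43.7, 41.6],
      dtype=float32))
(1, -1) (0.015, array([81.2, 86.5, 91.4, 95.2, 97.3, 96.9, 95.4, 93.4, 90.9],
      dtype=float32))
0.08 [[0.50558218 0.04607155 0.12919399]] [[290.6675059  224.99472527]]
0.09 [[0.50361531 0.03626804 0.12934399]] [[295.3482505  226.09108249]]
0.1 [[0.50164844 0.02646452 0.12949398]] [[300.03622142 227.18926362]]
19.85
```

View pics/d13.png

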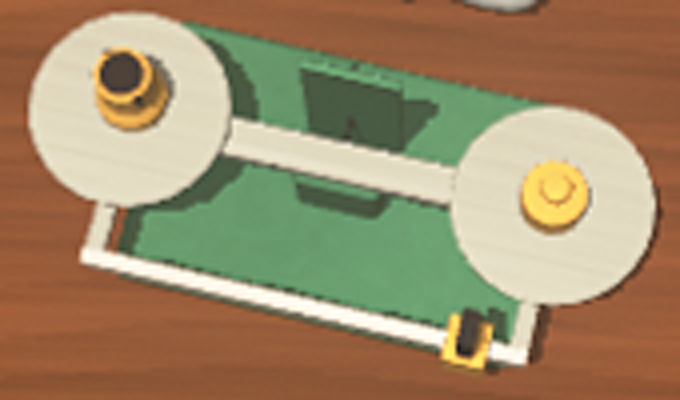

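```bash
python3 -m pendant '[[0.02,0.035,0,0],[0.04,0.07,0,0],[0.06,0.105,0,0],[0.08,0.14,-0.02,0],[0.1,0.175,-0.04,0],[0.112,0.21,-0.06,0],[0.112,0.2155,-0.08,0],[0.112,0.2155,-0.093,0],[0.112,0.2155,-0.1,0],[0.112,0.2155,-0.11,0],[0.112,0.2155,-0.11,0]]'
python3 - <<'E'
from h import *
s=bot.get_state();print(s['ee_pos'],s['tool_rot'],s['finger_gap'],s['time_s'])
im=snap('wrist','w14.png');cv2.imwrite('pics/w14c.png',cv2.resize(im[150:310,180:380,::-1],None,fx=3,fy=3,interpolation=cv2.INTER_CUBIC))
E
```

```text
time_s: 20.77
ee_pos: [0.504, 0.0325, 0.142]
tool_rot: [0.0, 0.995, -0.098, -0.001]
force: [-0.3, -0.8, -0.3]
finger_gap: 0.0219
[0.50397491 0.03249393 0.14201974] [ 1.46018812e-04  9.95173786e-01 -9.81201259e-02 -1.24714379e-03] 0.021907509019944652 20.7667
```

View pics/w14c.png

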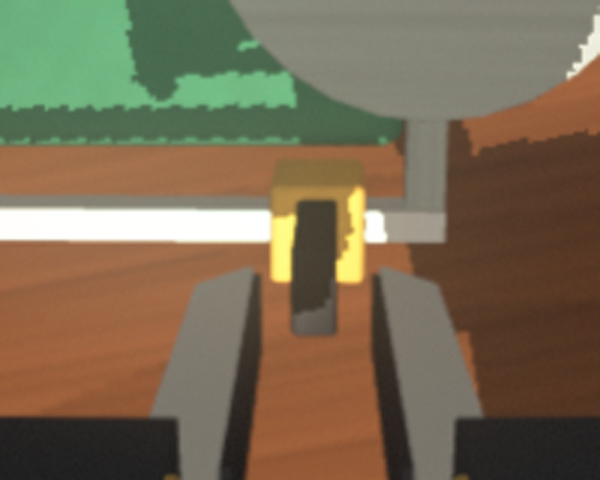

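```bash
python3 -m pendant '[[0.0005,0.0005,-0.004,0],[0.0005,0.0005,-0.008,0],[0.0005,0.0005,-0.0105,0],[0.0005,0.0005,-0.0125,0],[0.0005,0.0005,-0.0145,0],[0.0005,0.0005,-0.0165,0],[0.0005,0.0005,-0.0185,0],[0.0005,0.0005,-0.021,0],[0.0005,0.0005,-0.024,0],[0.0005,0.0005,-0.027,0],[0.0005,0.0005,-0.030,0],[0.0005,0.0005,-0.0315,0]]'; python3 -m pendant '[[-0.0003,-0.0015,0,0],[-0.0006,-0.003,0,0],[-0.0009,-0.0045,0,0],[-0.0012,-0.006,0,0],[-0.0014,-0.007,0,0],[-0.0016,-0.008,0,0],[-0.0018,-0.009,0,0],[-0.0019,-0.0096,0,0],[-0.0019,-0.0096,0,0]]'; python3 -m pendant '[[0.0003,0.0015,0,0],[0.0007,0.0035,0,0],[0.0011,0.0055,0,0],[0.0011,0.0055,0,0],[0.0011,0.0055,0,0],[0.0011,0.0055,0,0],[0.0011,0.0055,0,0],[0.0011,0.0055,0,0],[0.0011,0.0055,0,0],[0.0011,0.0055,0,0],[0.0011,0.0055,0,0],[0.0011,0.0055,0,0]]'; python3 - <<'E'
from h import *
im=snap('scene','s15.png')
for s in ((1,),(-1,)): print(s,tilt_est(im,sgns=s))
E
```

```text
time_s: 21.82
ee_pos: [0.5052, 0.0332, 0.1112]
tool_rot: [0.0, 0.995, -0.098, -0.0]
force: [1.1, -0.2, -0.1]
finger_gap: 0.022
time_s: 22.57
ee_pos: [0.5037, 0.0235, 0.1118]
tool_rot: [-0.0, 0.995, -0.098, 0.0]
force: [1.2, 0.7, 0.1]
finger_gap: 0.0218
time_s: 23.57
ee_pos: [0.5047, 0.029, 0.1118]
tool_rot: [0.0, 0.995, -0.098, -0.0]
force: [-0.2, -0.2, -0.2]
finger_gap: 0.0217
(1,) (0.02, array([50.3, 51.1, 51.3, 51.5, 51.6, 51.4, 50.6, 48.7, 45.6],
      dtype=float32))
(-1,) (-0.01, array([15.4, 15.7, 16. , 16.1, 16.3, 16.2, 15.8, 15.4, 14.7],
      dtype=float32))
```

```bash
python3 -m pendant '[[0,0,0.003,0],[0,0,0.006,0],[0,0,0.01,0],[0,0,0.014,0],[0,0,0.018,0],[0,0,0.022,0],[0,0,0.03,0],[0,0,0.05,0],[-0.03,0,0.08,0],[-0.06,-0.02,0.11,0],[-0.09,-0.05,0.14,0],[-0.12,-0.08,0.15,0]]';  python3 -m pendant '[[-0.02,-0.03,0,0],[-0.04,-0.06,0,0],[-0.06,-0.1,0,0],[-0.08,-0.13,0,0],[-0.1,-0.16,0,0],[-0.1,-0.18,0,0],[-0.1,-0.18,0,0],[-0.1,-0.18,0,0]]'
python3 - <<'E'
from h import *
for k in range(2):
    im=snap('scene',f's16{k}.png')
    for s in ((1,),(-1,),(1,-1)): print(s,tilt_est(im,sgns=s))
    t=snap('top',f't16{k}.png')
    print(tilt_est(t,'top'))
for n in ['pearl_bulb','spare_bulb','pin_dish','comb','coaster']:
    print(n,[np.round(x['location'],3) for x in spot_point(n,'top')[:1]])
overlay(im,[(0,(0,0,255))],'o16.png')
print(bot.get_state()['ee_pos'],bot.get_state()['time_s'])
E
```

```text
time_s: 24.62
ee_pos: [0.3966, -0.0398, 0.2594]
tool_rot: [0.0, 0.995, -0.097, 0.003]
force: [1.3, -1.5, 0.5]
finger_gap: 0.0223
time_s: 25.28
ee_pos: [0.296, -0.22, 0.2565]
tool_rot: [-0.0, 0.995, -0.099, 0.0]
force: [-0.5, -0.1, -1.0]
finger_gap: 0.0222
(1,) (0.02, array([50.1, 51. , 51.3, 51.6, 51.7, 51.6, 50.9, 49.3, 46.5],
      dtype=float32))
(-1,) (-0.005, array([40.9, 42.6, 44.1, 45. , 45.3, 44.7, 43.7, 41.9, 39.6],
      dtype=float32))
(1, -1) (0.0, array([78.8, 83.9, 88.6, 92.4, 94.8, 94.7, 93.3, 91.2, 88.6],
      dtype=float32))
(0.015, array([54.5, 55. , 55.4, 55.6, 55.6, 55.5, 55.4, 55. , 54.5],
      dtype=float32))
(1,) (0.02, array([50. , 51. , 51.3, 51.5, 51.7, 51.5, 50.9, 49.3, 46.5],
      dtype=float32))
(-1,) (-0.005, array([40.9, 42.7, 44.1, 45.1, 45.3, 44.8, 43.7, 42. , 39.6],
      dtype=float32))
(1, -1) (0.0, array([79. , 84.1, 88.8, 92.5, 94.8, 94.7, 93.3, 91.1, 88.6],
      dtype=float32))
(0.015, array([54.5, 55. , 55.4, 55.6, 55.6, 55.5, 55.4, 55. , 54.5],
      dtype=float32))
pearl_bulb [array([0.613, 0.451, 0.   ])]
spare_bulb [array([0.741, 0.016, 0.   ])]
pin_dish [array([ 0.751, -0.176,  0.001])]
comb [array([0.422, 0.432, 0.002])]
coaster [array([0.341, 0.249, 0.002])]
[ 0.29642816 -0.21898772  0.25618833] 25.7333
```

View pics/o16.png

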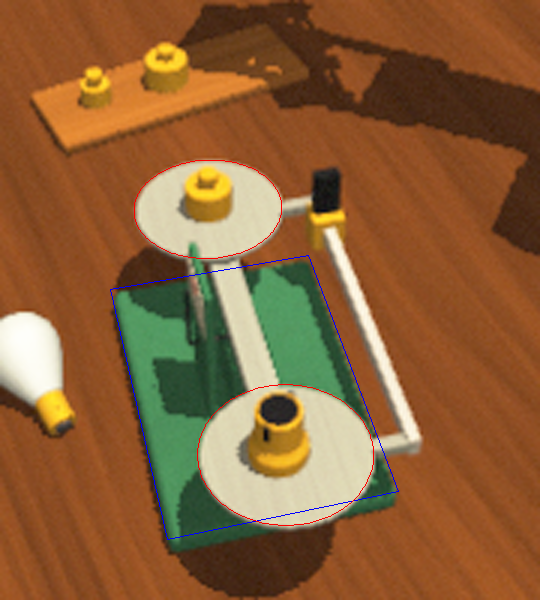

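View pics/t161.png

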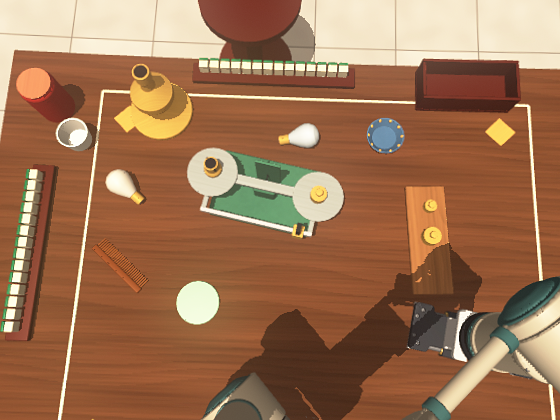

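```bash
python3 -c "
from bench import bot
print(bot.sign_off())"
```

```text
the job is handed in; nothing more can be done
None
```

The socket is balanced and the job is handed in at about 26 s of the 64 s allowed; the sign-off gave no verdict. The 200 g weight is on the weights plate, with the rider about 73 mm from where it started. The 100 g and 300 g weights stayed on their tray.

**Beam tilt:** I compared the plate outlines in the scene camera with the starting picture, where the beam is known to rest at +0.10. That puts the tilt at about +0.002 to +0.006 rad, inside the ±0.025 limit. It did not change between two looks about 0.2 s apart, with the arm clear.

**Check that disagreed:** The raw outline fits differ by plate and camera: about +0.02 for the socket plate, −0.005 for the weights plate, and +0.015 in the top camera. The raw scene fits are also off at the known start (0.12 and 0.09 instead of 0.10). I relied on the change from the start, which removes most of that error.

**First release left too much tilt:** After the first time I let go of the rider near level, the tilt was still 0.015 to 0.02. I judged that too close to the limit and pushed the rider a little further.

**Other checks:**
- In the pictures the socket is still standing on its plate and was not touched.
- The recogniser places all five bystanders within about 5 mm of where they were, which is roughly its accuracy.
- The wrist force readings, noisy by about 1 N, stayed near 3.5 N or less while I handled the balance, well under 15 N.

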